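# Change the snap-in filter cartridge of a suction pump

### The job

Change the filter of the suction pump: pinch both tabs of the spent cartridge together to free it, draw it out of its well without forcing it and set it down gently in the steel tray. Then fit the fresh cartridge into the well until it is fully home and both tabs have snapped out under their catches. The tabs are thin plastic, so do not squeeze them hard, and leave the things standing round where they are.

Things in the scene. Friction and masses are not known exactly. Their poses are not given: they have to be found in the camera images.
- pump: suction pump, fixed: off-white case 152 (x) x 92 (y) mm with a flat deck 50 mm high. Origin at table height under the centre of the filter well; +x points to the raised rear (66 to 106 mm behind the well, 86 mm high, its two hose barbs 108 mm), y to the sides. Deck clear for 44 mm before, 62 mm behind and 46 mm to each side of the well's centre.
- pump_well (a point): centre of the well, 10 mm above the table where a seated cartridge's underside lies; axes as the pump's. Mouth 56 mm in x, 33 in y; along its two short ends, +x and -x, catch lips, 47 mm apart, 4 mm thick, flush with the deck, hold the barbs. Deep down a pocket with sloping mouth, 40 mm in x, takes the foot. Hard stop 2 mm below the seated height.
- pump_seat (a joint): sprung rubber seat in the well's floor, m: -0.0035 well empty, 0 cartridge seated, +0.002 cartridge on the hard stop. It pushes up with about 3 N, 6 N and 8 N there, so a cartridge whose barbs have not got below the lips is pushed up, or hangs with its tabs held part way in.
- spent: spent filter cartridge, snapped into the pump's well, white plastic, 70 mm tall, about 0.1 kg. Origin at the centre of its underside, z up. Foot 30 (x) x 38 (y) x 8 mm, block 30 x 26 to height 40, neck 26 x 23 above. A sprung tab on its +y and its -y side. Its y runs along the pump's x. Its contacts with the pump, summed, must stay under 30 N.
- fresh: fresh cartridge, the same as the spent one, standing on its foot on the table. Fits the well either way round (y along the pump's x), lowered in with its tabs pinched or pushed in with the tabs out, which click past the lips at about 12 N. It must be pressed about 1 mm below the seated height for the barbs to catch. Its contacts with the pump, summed, must stay under 30 N.
- spent_left_tab: tab on the +y side of the spent cartridge: thin plastic, 18 mm wide in x, leaning outward; origin on its hinge, 17 mm out and 6 mm above the underside. Its ribbed pad, 20 mm wide, takes heights 45 to 69 mm; its barb, flat on top, sits at 36 mm. It starts to give at some 2 N on the pad, frees the barb at 5 N, is fully in at 7 N and breaks over 25 N.
- spent_right_tab: tab on the -y side of the spent cartridge: thin plastic, 18 mm wide in x, leaning outward; origin on its hinge, 17 mm out and 6 mm above the underside. Its ribbed pad, 20 mm wide, takes heights 45 to 69 mm; its barb, flat on top, sits at 36 mm. It starts to give at some 2 N on the pad, frees the barb at 5 N, is fully in at 7 N and breaks over 25 N.
- fresh_left_tab: tab on the +y side of the fresh cartridge: thin plastic, 18 mm wide in x, leaning outward; origin on its hinge, 17 mm out and 6 mm above the underside. Its ribbed pad, 20 mm wide, takes heights 45 to 69 mm; its barb, flat on top, sits at 36 mm. It starts to give at some 2 N on the pad, frees the barb at 5 N, is fully in at 7 N and breaks over 25 N.
- fresh_right_tab: tab on the -y side of the fresh cartridge: thin plastic, 18 mm wide in x, leaning outward; origin on its hinge, 17 mm out and 6 mm above the underside. Its ribbed pad, 20 mm wide, takes heights 45 to 69 mm; its barb, flat on top, sits at 36 mm. It starts to give at some 2 N on the pad, frees the barb at 5 N, is fully in at 7 N and breaks over 25 N.
- spent_left_latch (a joint): inward angle of the +y tab of the spent cartridge, rad: 0 sprung fully out, about 0.10 barb clear of the lip, 0.15 fully in. At height 64 mm the two pads measure 53 mm over their outer faces when out, 36 mm when both are fully in.
- spent_right_latch (a joint): inward angle of the -y tab of the spent cartridge, rad: 0 sprung fully out, about 0.10 barb clear of the lip, 0.15 fully in. At height 64 mm the two pads measure 53 mm over their outer faces when out, 36 mm when both are fully in.
- fresh_left_latch (a joint): inward angle of the +y tab of the fresh cartridge, rad: 0 sprung fully out, about 0.10 barb clear of the lip, 0.15 fully in. At height 64 mm the two pads measure 53 mm over their outer faces when out, 36 mm when both are fully in.
- fresh_right_latch (a joint): inward angle of the -y tab of the fresh cartridge, rad: 0 sprung fully out, about 0.10 barb clear of the lip, 0.15 fully in. At height 64 mm the two pads measure 53 mm over their outer faces when out, 36 mm when both are fully in.
- tray: shallow open steel tray 92 (x) x 76 (y) mm, 16 mm high, walls and floor 3 mm, fixed; origin at the centre of its underside. It and the fresh cartridge may have changed places.
- vial: bystander: small brown bottle, 24 mm wide, 55 mm tall; origin at the centre of its underside.
- filter_stand: bystander: grey and clear filter funnel standing on its foot, 36 x 46 mm, 95 mm tall; origin at the centre of its underside.
- dish_pile: bystander: pile of three clear dishes, 62 mm wide, 43 mm tall; origin at the centre of its underside.
- white_vial: bystander: small white bottle, 24 mm wide, 55 mm tall; origin at the centre of its underside.

How it is judged:
By the outcome, as a careful person would: the job done as asked, in the order asked, and still so for the second after the job is handed in, with the robot touching nothing.
It also fails if it takes over 64 s, if anything falls off the work surface, if the arm or the gripper's body presses on something with over 40 N, if the wrist force passes 120 N, or if a joint passes its speed limit or range.

### The arm

A 6-joint arm with a two-finger parallel gripper is mounted at the origin on a cart in front of the work surface, level with it; the furniture and walls round the work are solid. World frame = base frame: x ahead of the robot, y to its left, z up, the work surface at z = 0. Lengths are in m, angles in degrees, forces in N, time in s.
With the tool pointing down it reaches from about 0.3 to 0.875 m from the base axis. Payload 6.4 kg.
Tool frame: the origin (TCP) lies midway between the tips of the shut fingers; the grasp point (between the pads) lies 19 mm behind it (ctrl.tcp_to_grasp is the distance from the TCP to the grasp point, in m); z points along the fingers, y is the line along which they close (so a half turn about z gives the same grasp; the last joint's range is limited). The gripper opens to 85 mm and grips with 20 to 120 N. Pads are 22 mm wide; open, the fingers measure 114 mm over their backs; the gripper's body (76 mm by 85 mm) begins 54 mm behind the grasp point. The pads swing forward as they close: fully open they stand 13 mm farther back than shut.
Start: joints at [57.909, 10.359, 92.074, -0, 77.567, -11.82], TCP at [0.199, 0.539, 0.231] pointing down, gripper open.
Joint ranges: [-171.53, 171.53], [-51.25, 118.39], [17.06, 147.69], [-65.23, 245.23], [0, 150.52], [-178.68, 178.68]. Speed limits (degrees/s): [147.25, 147.25, 172.46, 180, 180, 180].

### API

Orientations are given as a 3x3 rotation matrix whose columns are the frame's x, y, z axes.
In Python, from rig import status, cams, ctrl gives the robot as it stands. The module is installed in compiled form; this text tells all that it offers.
- The arm moves only by the shell command python3 -m inch 'ROWS' [FORCE]. ROWS is JSON, one flat list of numbers, 5 for each row, row after row: the finger opening in mm, from 0 to 85.4, then the shift along the tool's x, y, z in units of 40 mm (1.0 is 40 mm), then the turn about the tool's z in units of 5 degrees (1.0 is 5 degrees). A call has 1 to 10 rows; each row is the pose to reach, as a shift and turn from the pose commanded when the call began, along the tool's axes at that moment; what a row does not reach only later rows make up. A row lasts 1/12 s, in which the tool goes at most 41.7 mm and 7.16 degrees, less where a joint would pass 70% of its speed; a pose out of reach is approached as far as the arm can. A call with a gripper value outside its range is refused whole. The fingers move at their own pace and stop on an object; FORCE is the grip in N (left out, the last holds). Time passes only in rows, so rows that repeat a pose let the fingers close. It gives the time, the measured TCP pose, the force, the opening and the grip force at its end, in the units of the state.
- status.get_obs(): the state, without advancing time (a new reading comes with each control period).
- cams.read_camera(name): name is "scene" or "top" or "wrist"; returns (picture, depth): 480x640x3 uint8, red, green, blue; 480x640 float32, m along the optical axis (not along the pixel's ray), 0 where there is no reading.
- cams.get_calibration(name): a dict with "fx", "fy", "cx", "cy" (pixels), "rvec" (rotation vector, rad) and "tvec" (3), from world to camera coordinates, as OpenCV has them. Camera axes: x right, y down, z forward; pixel columns grow to the right and rows downward; lengths in m; the calibration is good to about 2 mm. A picture is of the moment at which its call begins: read the wrist's pose just before it. get_calibration takes no time and is no camera call; for the wrist camera it gives the pose at the moment of the call.
- ctrl.finish_job(): hands the job in; it is judged then, once.
The state is a dict: "time_s": time; "joints": joint angles; "dq": joint speeds; "effort": joint torques, N m; "position": TCP position; "tcp_rot": TCP orientation; "ft_force": force on the tool from outside, world axes, zero at the start; "wrist_torque": the same for the moment, N m; "gripper_width": finger opening in m; "gripper_force": force on a finger pad.
Only numpy, scipy, OpenCV 4.12 (cv2) and the standard library are available. Lean on these libraries where they do the work, as an engineer would, in place of code of your own. Each camera call takes 0.05 s, during which the arm holds its last target. There are 200 camera calls.

## Working session

There is one attempt and no reset: what is moved stays moved. The work goes in short steps, Python scripts to look and compute and a shell command to move; the robot and the scene stay as the last step left them, time stands still between calls to the robot, and variables do not carry over. Pictures are saved under pics/ and viewed, at most 10 in all, crops included, and the job is handed in when it is done.

```bash
mkdir -p pics; cat > h.py <<'E'
import numpy as np, cv2
from rig import status, cams, ctrl
def snap(name,fn):
    cal=cams.get_calibration(name); im,d=cams.read_camera(name)
    cv2.imwrite(f'pics/{fn}.png',im[:,:,::-1]); np.savez(f'pics/{fn}.npz',im=im,d=d,**{k:np.array(v) for k,v in cal.items()})
def load(fn):
    z=np.load(f'pics/{fn}.npz'); return {k:z[k] for k in z}
def pts(z):
    R=cv2.Rodrigues(z['rvec'])[0]; d=z['d']; v,u=np.mgrid[:480,:640]
    P=np.stack([(u-z['cx'])/z['fx']*d,(v-z['cy'])/z['fy']*d,d],-1)
    W=(P-z['tvec'].ravel())@R; W[d==0]=np.nan; return W
E
python3 - <<'E'
from h import *
o=status.get_obs(); print(o)
for n in ('scene','top','wrist'):
    snap(n,n+'0'); z=load(n+'0'); W=pts(z); print(n,(-cv2.Rodrigues(z['rvec'])[0].T@z['tvec'].ravel()).round(3),z['fx'],np.nanmedian(W.reshape(-1,3),0))
E
```

```text
{'time_s': 0.0, 'joints': array([ 5.79078785e+01,  1.04015303e+01,  9.21334302e+01,  6.66670997e-04,
        7.75666181e+01, -1.18195754e+01]), 'dq': array([-0.05568702, -0.0531523 ,  0.07783485, -0.08662001, -0.02824846,
       -0.01339892]), 'effort': array([-2.91024753e-04, -4.44876087e+01, -3.51329720e+01, -4.59074054e-04,
        9.27519141e-03,  2.06631205e-05]), 'position': array([0.19889975, 0.53890485, 0.23037275]), 'tcp_rot': array([[-9.38054015e-01,  3.46487747e-01, -9.51525870e-04],
       [ 3.46488852e-01,  9.38052897e-01, -1.49593831e-03],
       [ 3.74257305e-04, -1.73296404e-03, -9.99998428e-01]]), 'ft_force': array([0.39804255, 1.16548924, 0.33294502]), 'wrist_torque': array([ 0.01522088,  0.00808062, -0.05997125]), 'gripper_force': 0.0, 'gripper_width': 0.08551447075486504}
scene [ 0.129 -0.54   0.388] 524.1119830873268 [0.52153913 0.08195834 0.07662365]
top [0.401 0.101 0.886] 453.3782511458447 [0.55247102 0.11923548 0.0745526 ]
wrist [0.124 0.566 0.375] 362.6450085807115 [0.18638143 0.53972904 0.07878332]
```

View pics/top0.png

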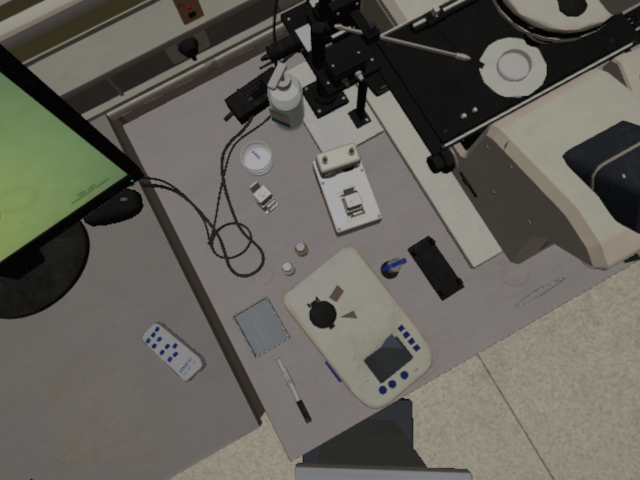

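View pics/scene0.png

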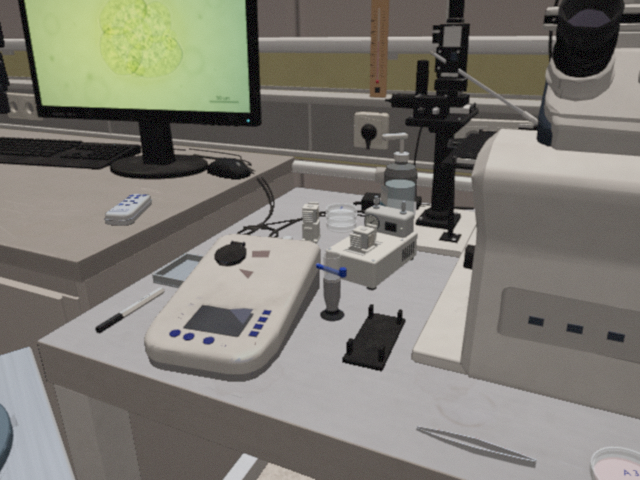

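Top view: the pump is at (348,195) with the spent cartridge at (352,201), the fresh cartridge at (263,197) and the tray at (262,327). The vials are at (300,248) and (288,268), the dishes at (256,157), and the filter stand at (395,268). Next I'll measure their positions.

```bash
python3 - <<'E'
from h import *
zt=load('top0');zs=load('scene0');T=pts(zt);S=pts(zs)
def rect(P,lo,hi,c,r,n):
    P=P.reshape(-1,3); m=(P[:,2]>lo)&(P[:,2]<hi)&(np.hypot(P[:,0]-c[0],P[:,1]-c[1])<r); Q=P[m]
    if len(Q)<6: print(n,'few',len(Q));return
    (x,y),(w,h),a=cv2.minAreaRect((Q[:,:2]*1000).astype(np.float32)); print(n,len(Q),'c',round(x,1),round(y,1),'size',round(w,1),round(h,1),'ang',round(a,1),'zmax',(np.nanpercentile(Q[:,2],[50,98])*1000).round(1))
    return
for nm,(u,v) in dict(pump=(348,225),spent=(351,201),fresh=(263,196),tray=(262,327),vial=(300,248),wv=(288,268),dish=(256,157),stand=(393,268)).items(): print(nm,T[v,u].round(4))
c=lambda u,v:T[v,u,:2]
for n,P in (('top',T),('scene',S)):
    rect(P,.04,.056,c(351,201),.11,n+' deck')
    rect(P,.063,.078,c(351,201),.03,n+' spent top')
    rect(P,.08,.092,c(340,158),.07,n+' rear')
    rect(P,.06,.078,c(263,196),.045,n+' fresh top')
    rect(P,.03,.078,c(263,196),.045,n+' fresh')
    rect(P,.008,.022,c(262,327),.065,n+' tray')
    rect(P,.02,.065,c(300,248),.02,n+' vial')
    rect(P,.02,.065,c(288,268),.02,n+' wv')
    rect(P,.02,.11,c(393,268),.045,n+' stand')
    rect(P,.01,.06,c(256,157),.045,n+' dish')
a=cv2.resize(zt['im'][130:250,220:400],None,fx=4,fy=4,interpolation=2)[:,:,::-1]
cv2.imwrite('pics/c1.png',a)
E
```

```text
pump [0.5911 0.0665 0.0494]
spent [0.629  0.0626 0.081 ]
fresh [0.6402 0.2266 0.0708]
tray [0.3988 0.2289 0.0008]
vial [0.5451 0.1558 0.054 ]
wv [0.5066 0.1768 0.0582]
dish [0.7281 0.248  0.0428]
stand [ 0.5089 -0.0147  0.0633]
top deck 2393 c 659.1 67.8 size 146.5 92.3 ang 19.5 zmax [49.  52.5]
top spent top 128 c 631.4 59.2 size 55.8 27.1 ang 17.6 zmax [75. 78.]
top rear 812 c 693.4 79.6 size 81.7 78.8 ang 21.7 zmax [84.9 88.8]
top fresh top 269 c 645.1 229.1 size 56.1 28.0 ang 40.9 zmax [68.8 72.4]
top fresh 427 c 645.1 229.2 size 56.7 29.5 ang 44.2 zmax [67.2 72.1]
top tray 325 c 399.4 229.7 size 92.0 76.2 ang 31.9 zmax [14.7 18.4]
top vial 137 c 546.0 154.3 size 20.0 23.0 ang 30.8 zmax [50.7 56.3]
top wv 136 c 508.3 177.7 size 20.5 23.9 ang 37.2 zmax [51.7 56.3]
top stand 468 c 504.0 1.7 size 57.2 67.4 ang 65.5 zmax [67.8 94. ]
top dish 885 c 731.7 247.8 size 61.5 61.1 ang 69.5 zmax [41.9 45.2]
scene deck 1634 c 626.8 56.6 size 205.6 92.9 ang 19.3 zmax [50.  54.9]
scene spent top 263 c 630.4 56.6 size 56.2 29.3 ang 10.1 zmax [71.4 77.7]
scene rear 489 c 691.8 78.4 size 83.3 77.2 ang 19.7 zmax [85.8 90.3]
scene fresh top 202 c 644.9 229.2 size 59.3 28.8 ang 45.7 zmax [68.2 71.5]
scene fresh 454 c 645.2 229.2 size 59.5 29.6 ang 43.4 zmax [57.2 71.2]
scene tray 407 c 395.0 235.9 size 95.4 64.1 ang 32.6 zmax [13. 17.]
scene vial 29 c 548.4 156.5 size 12.0 16.1 ang 27.9 zmax [55.3 56.2]
scene wv few 0
scene stand 1583 c 504.8 1.9 size 59.2 67.5 ang 63.2 zmax [61.7 93.9]
scene dish 725 c 731.3 248.0 size 63.9 60.6 ang 50.4 zmax [34.7 44.5]
```

View pics/c1.png

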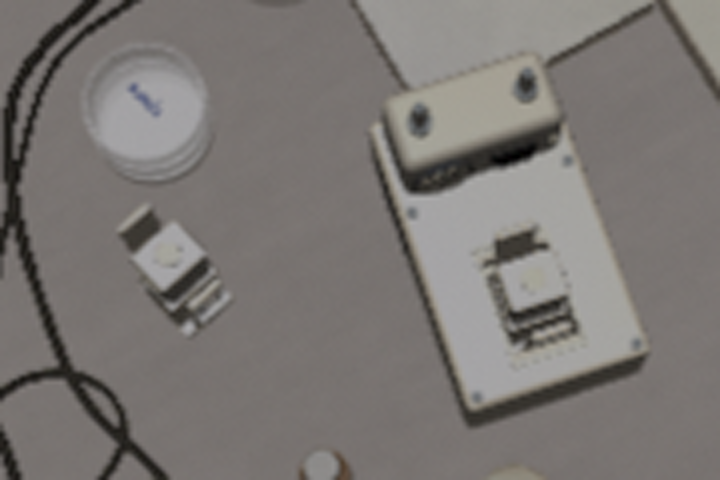

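The crop shows the pump's rear pointing up-left at yaw about 19.5° and the spent cartridge at crop (530,285). The fresh cartridge is at (168,254), with its tab axis at about 42°. Positions are consistent: the case centre minus 30 mm along the pump's x gives the well at (631,58), which matches the spent top. I'll go over the pump, looking at the fresh cartridge on the way.

```bash
cat >> h.py <<'E'
def plan(x,y,z,yaw):
    o=status.get_obs(); R=o['tcp_rot']; d=R.T@(np.array([x,y,z])-o['position'])/.04
    cur=np.degrees(np.arctan2(R[1,1],R[0,1])); t=(cur-yaw+90)%180-90
    print('yaw now',cur.round(2),'pos',o['position'].round(4),'w',round(o['gripper_width'],4),'t',round(o['time_s'],2),'F',o['ft_force'].round(1),'| shift',d.round(3),'turn',round(t/5,2), 'j6',o['joints'][5].round(1))
E
python3 -c "
from h import *
plan(.645,.229,.20,42); plan(.631,.058,.20,19.5)"
```

```text
yaw now 69.73 pos [0.199  0.539  0.2306] w 0.0854 t 0.15 F [-0.   0.3  0.2] | shift [-13.146  -3.406   0.766] turn 5.55 j6 -11.8
yaw now 69.73 pos [0.199  0.539  0.2306] w 0.0854 t 0.15 F [-0.   0.3  0.2] | shift [-14.298  -7.538   0.771] turn 10.05 j6 -11.8
```

```bash
python3 -m inch '[85,-0.5,-0.13,0,0.3, 85,-1.2,-0.3,0.1,0.8, 85,-2,-0.5,0.1,1.4, 85,-2.9,-0.75,0.2,2, 85,-3.8,-1,0.3,2.6, 85,-4.7,-1.2,0.4,3.2, 85,-5.6,-1.45,0.5,3.8, 85,-6.5,-1.7,0.6,4.4, 85,-7.4,-1.9,0.7,5, 85,-8.3,-2.15,0.77,5.55]'
python3 -c "
from h import *
plan(.645,.229,.20,42)"
```

```text
time_s: 0.98
position: [0.4819, 0.3424, 0.1999]
tcp_rot: [[-0.667, 0.745, -0.001], [0.745, 0.667, -0.0], [0.0, -0.001, -1.0]]
ft_force: [0.7, 0.7, -0.4]
gripper_width: 0.0854
gripper_force: 0.0
yaw now 41.83 pos [0.4819 0.3424 0.1999] w 0.0854 t 0.98 F [ 0.7  0.7 -0.4] | shift [-4.832  1.148 -0.006] turn -0.03 j6 -17.9
```

```bash
python3 -m inch '[85,-0.9,0.2,0,0, 85,-1.8,0.4,0,0, 85,-2.7,0.6,0,0, 85,-3.5,0.8,0,0, 85,-4.2,1,0,0, 85,-4.65,1.1,0,0, 85,-4.83,1.15,0,0, 85,-4.83,1.15,0,0]' >/dev/null
cat > f.py <<'E'
from h import *
import sys
n,fn,cx,cy=sys.argv[1],sys.argv[2],float(sys.argv[3]),float(sys.argv[4]); lo,hi=float(sys.argv[5]),float(sys.argv[6]); r=float(sys.argv[7])
if len(sys.argv)>8: snap(n,fn)
P=pts(load(fn)).reshape(-1,3)
Q=P[(P[:,2]>lo)&(P[:,2]<hi)&(np.hypot(P[:,0]-cx,P[:,1]-cy)<r)]
print(fn,len(Q),cv2.minAreaRect((Q[:,:2]*1000).astype(np.float32)),'z',np.percentile(Q[:,2],[2,50,98]).round(4))
E
python3 f.py wrist w1 .645 .229 .063 .078 .045 s
python3 -c "
from h import *
plan(.631,.058,.20,19.5)"
```

```text
w1 1451 ((644.9669799804688, 228.9564208984375), (54.31126022338867, 28.568077087402344), 43.38929748535156) z [0.0643 0.0715 0.0734]
yaw now 41.93 pos [0.6439 0.2307 0.1998] w 0.0854 t 1.7 F [-1.2  0.7  0.5] | shift [-2.996 -3.126 -0.006] turn 4.49 j6 -32.1
```

View pics/w1.png

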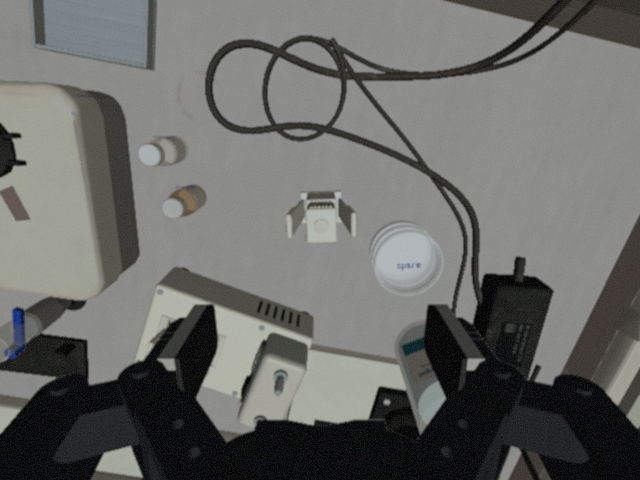

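The wrist view shows the fresh cartridge upright at (321,220), with its pads left and right of it. Wrist, top and scene views agree on (645,229) mm, yaw about 43°, top at about 71 mm. Now to the pump.

```bash
python3 -m inch '[85,-0.4,-0.4,0,0.6, 85,-0.9,-0.9,0,1.3, 85,-1.5,-1.5,0,2.1, 85,-2.1,-2.1,0,3, 85,-2.6,-2.7,0,3.8, 85,-2.9,-3,0,4.3, 85,-3,-3.13,0,4.49, 85,-3,-3.13,0,4.49]' >/dev/null
python3 f.py wrist w2 .631 .058 .072 .09 .035 s
python3 f.py wrist w2 .6593 .068 .045 .053 .1 
python3 f.py wrist w2 .6925 .079 .082 .09 .07 
python3 f.py wrist w1 .6593 .068 .045 .053 .1 
python3 -c "
from h import *
plan(.631,.058,.10,19.5)"
```

```text
w2 1582 ((632.0799560546875, 58.506309509277344), (55.45307159423828, 28.781627655029297), 19.022863388061523) z [0.0735 0.0819 0.0838]
w2 11066 ((662.1661987304688, 69.10303497314453), (151.79238891601562, 91.52875518798828), 19.5122127532959) z [0.0486 0.0517 0.0529]
w2 5465 ((679.2525024414062, 74.8070068359375), (111.65301513671875, 79.43286895751953), 20.17844009399414) z [0.0822 0.0875 0.0892]
w1 6071 ((662.044921875, 70.04922485351562), (151.5487518310547, 92.03463745117188), 19.585187911987305) z [0.0463 0.0516 0.0528]
yaw now 19.6 pos [0.6309 0.059  0.2007] w 0.0851 t 2.42 F [ 0.1 -0.  -0.2] | shift [-0.026 -0.007  2.518] turn 0.02 j6 -25.0
```

View pics/w2.png

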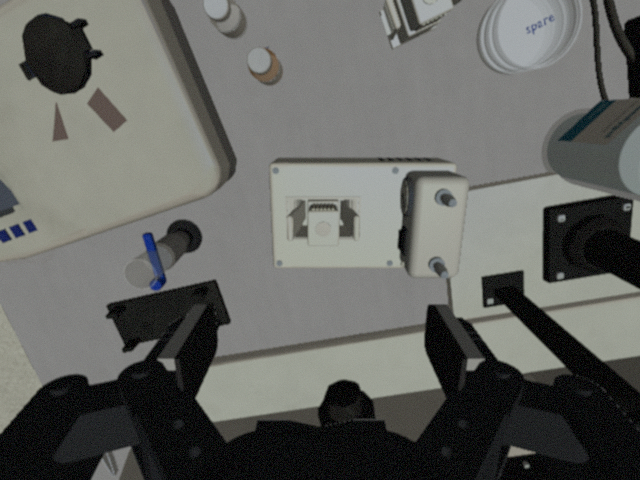

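The wrist view shows the spent cartridge at (325,222), centred in its well, with nothing near the finger path except the raised rear at (435,225). I'll use (632.3,58.5), yaw 19.4°. Next: narrow the fingers to 64 mm, descend, then squeeze gradually at the 20 N limit.

```bash
python3 -c "
from h import *
plan(.6323,.0585,.09,19.4);plan(.6323,.0585,.053,19.4)"
```

```text
yaw now 19.6 pos [0.6309 0.059  0.2007] w 0.0851 t 2.42 F [ 0.1 -0.  -0.2] | shift [-0.026  0.028  2.768] turn 0.04 j6 -25.0
yaw now 19.6 pos [0.6309 0.059  0.2007] w 0.0851 t 2.42 F [ 0.1 -0.  -0.2] | shift [-0.026  0.028  3.693] turn 0.04 j6 -25.0
```

```bash
python3 -m inch '[64,-0.026,0.028,0.3,0.04, 64,-0.026,0.028,0.8,0.04, 64,-0.026,0.028,1.4,0.04, 64,-0.026,0.028,2,0.04, 64,-0.026,0.028,2.5,0.04, 64,-0.026,0.028,2.8,0.04, 64,-0.026,0.028,2.8,0.04]' 20
python3 -c "
from h import *
plan(.6323,.0585,.053,19.4)"
```

```text
time_s: 3.0
position: [0.6301, 0.0591, 0.0842]
tcp_rot: [[-0.333, 0.943, -0.007], [0.943, 0.333, 0.001], [0.003, -0.006, -1.0]]
ft_force: [-0.3, -0.0, -0.0]
gripper_width: 0.0645
gripper_force: 0.0
yaw now 19.45 pos [0.6301 0.0591 0.0842] w 0.0645 t 3.0 F [-0.3 -0.  -0. ] | shift [-0.034  0.052  0.781] turn 0.01 j6 -24.8
```

```bash
python3 -m inch '[64,0,0,0,0, 64,0,0,0,0, 64,0,0,0,0]'
python3 f.py wrist w3 .632 .058 .072 .09 .035 s
python3 f.py wrist w3 .632 .058 .077 .09 .035
python3 -c "
from h import *
plan(.6323,.0585,.053,19.4)"
```

```text
time_s: 3.25
position: [0.6342, 0.0575, 0.0903]
tcp_rot: [[-0.331, 0.943, 0.003], [0.943, 0.331, -0.0], [-0.001, 0.003, -1.0]]
ft_force: [0.1, -0.2, -0.3]
gripper_width: 0.0638
gripper_force: 0.0
w3 4161 ((631.9437866210938, 58.54720687866211), (55.366703033447266, 28.840572357177734), 18.589094161987305) z [0.073  0.0819 0.0837]
w3 3662 ((632.1448974609375, 58.4643440246582), (55.129268646240234, 28.4296932220459), 18.194917678833008) z [0.0783 0.082  0.0837]
yaw now 19.35 pos [0.6341 0.0574 0.0902] w 0.064 t 3.3 F [ 0.9  0.7 -0.2] | shift [ 0.042 -0.035  0.931] turn -0.01 j6 -24.8
```

View pics/w3.png

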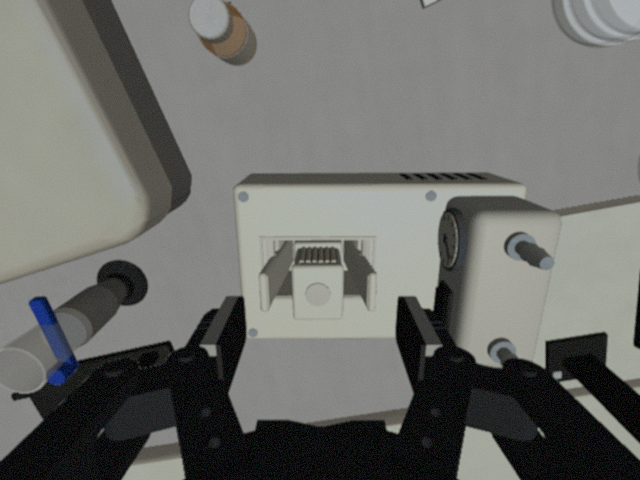

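The wrist view shows the cartridge pads at columns 263–375 (mid 319) between fingers at 242–398 (mid 320), so they are centred. Now I'll descend and close in stages.

```bash
python3 -m inch '[64,0.02,-0.02,0.3,0, 64,0.04,-0.03,0.6,0, 64,0.04,-0.03,0.8,0, 64,0.04,-0.03,0.9,0, 64,0.04,-0.03,0.93,0, 64,0.04,-0.03,0.93,0, 64,0.04,-0.03,0.93,0, 64,0.04,-0.03,0.93,0]'
python3 -m inch '[60,0,0,0,0, 57,0,0,0,0, 55,0,0,0,0, 53,0,0,0,0, 51,0,0,0,0, 49,0,0,0,0, 48,0,0,0,0, 48,0,0,0,0]'
```

```text
time_s: 3.97
position: [0.6317, 0.0584, 0.0518]
tcp_rot: [[-0.331, 0.944, 0.001], [0.944, 0.331, -0.0], [-0.0, 0.001, -1.0]]
ft_force: [0.2, 0.3, -0.2]
gripper_width: 0.064
gripper_force: 0.0
time_s: 4.63
position: [0.6317, 0.0584, 0.0519]
tcp_rot: [[-0.331, 0.944, 0.001], [0.944, 0.331, -0.0], [-0.0, 0.001, -1.0]]
ft_force: [0.3, 0.5, 4.4]
gripper_width: 0.048
gripper_force: 3.4
```

```bash
python3 -m inch '[47,0,0,-0.02,0, 46,0,0,-0.03,0, 45,0,0,-0.035,0, 44,0,0,-0.04,0, 43,0,0,-0.045,0, 43,0,0,-0.045,0]'
python3 -m inch '[42,0,0,-0.01,0, 41,0,0,-0.02,0, 40,0,0,-0.03,0, 39,0,0,-0.035,0, 38.5,0,0,-0.04,0, 38.5,0,0,-0.04,0, 38.5,0,0,-0.04,0]'
```

```text
time_s: 5.13
position: [0.6311, 0.0584, 0.0529]
tcp_rot: [[-0.331, 0.944, -0.0], [0.944, 0.331, 0.0], [0.0, -0.0, -1.0]]
ft_force: [0.9, 0.0, 2.2]
gripper_width: 0.043
gripper_force: 4.5
time_s: 5.72
position: [0.6313, 0.0584, 0.0548]
tcp_rot: [[-0.331, 0.944, 0.0], [0.944, 0.331, -0.0], [-0.0, 0.0, -1.0]]
ft_force: [0.9, -0.2, 4.0]
gripper_width: 0.0384
gripper_force: 8.2
```

Grip is 8.2 N at 38.4 mm, so the tabs should be in. I'll draw upward slowly while watching the force.

```bash
python3 -m inch '[38,0,0,-0.03,0, 37.5,0,0,-0.06,0, 37.5,0,0,-0.1,0, 37.5,0,0,-0.15,0, 37.5,0,0,-0.2,0, 37.5,0,0,-0.2,0]'
python3 -c "
from h import *
o=status.get_obs();print(o['wrist_torque'],o['effort'])"
```

```text
time_s: 6.22
position: [0.6309, 0.0585, 0.0626]
tcp_rot: [[-0.331, 0.944, -0.001], [0.944, 0.331, 0.0], [0.0, -0.001, -1.0]]
ft_force: [0.7, 0.0, -1.7]
gripper_width: 0.0376
gripper_force: 8.8
[-0.0245386   0.02010449 -0.01547035] [ 3.02399299e-02 -5.50903416e+01 -3.00977433e+01 -2.27331468e-03
  1.08161713e-01  4.75353431e-05]
```

```bash
python3 -m inch '[37.5,0,0,-0.1,0, 37.5,0,0,-0.25,0, 37.5,0,0,-0.45,0, 37.5,0,0,-0.65,0, 37.5,0,0,-0.85,0, 37.5,0,0,-1,0, 37.5,0,0,-1,0]'
python3 -c "
from h import *
snap('scene','s2');a=load('s2')['im'][180:320,290:460,::-1];cv2.imwrite('pics/s2c.png',cv2.resize(a,None,fx=4,fy=4))
plan(.3995,.2300,.15,32)"
```

```text
time_s: 6.8
position: [0.6325, 0.0583, 0.1051]
tcp_rot: [[-0.331, 0.944, 0.004], [0.944, 0.331, -0.0], [-0.001, 0.003, -1.0]]
ft_force: [0.9, -0.5, -0.7]
gripper_width: 0.0377
gripper_force: 8.8
yaw now 19.33 pos [0.632  0.0583 0.1041] w 0.0376 t 6.85 F [-0.  -0.3 -1.6] | shift [ 5.973 -4.063 -1.162] turn -2.53 j6 -24.8
```

View pics/s2c.png

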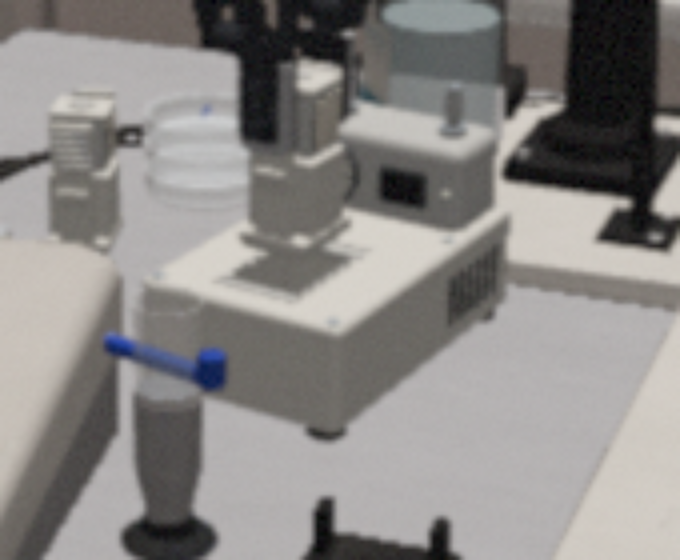

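The scene crop shows the spent cartridge clear of the well at (300,200), hanging upright in the fingers. Next I'll lift it and carry it to the tray.

```bash
python3 -m inch '[37.5,0,0,-0.3,0, 37.5,0,0,-0.8,0, 37.5,0.2,-0.15,-1.2,-0.1, 37.5,0.6,-0.4,-1.5,-0.3, 37.5,1.1,-0.75,-1.6,-0.5, 37.5,1.7,-1.15,-1.6,-0.8, 37.5,2.3,-1.55,-1.6,-1.1, 37.5,2.9,-1.95,-1.6,-1.3, 37.5,3.5,-2.4,-1.6,-1.6, 37.5,4.1,-2.8,-1.6,-1.8]'
python3 -m inch '[37.5,0.5,-0.35,0,-0.2, 37.5,0.9,-0.65,0,-0.4, 37.5,1.25,-0.9,0,-0.5, 37.5,1.5,-1.05,0,-0.6, 37.5,1.6,-1.1,0,-0.63, 37.5,1.6,-1.1,0,-0.63, 37.5,1.6,-1.1,0,-0.63, 37.5,1.6,-1.1,0,-0.63]' >/dev/null
python3 f.py wrist w4 .3995 .23 .008 .022 .07 s
python3 -c "
from h import *
plan(.3995,.2300,.055,32)"
```

```text
time_s: 7.68
position: [0.4696, 0.1767, 0.167]
tcp_rot: [[-0.475, 0.88, -0.0], [0.88, 0.475, -0.0], [0.0, -0.0, -1.0]]
ft_force: [1.0, 1.1, -1.3]
gripper_width: 0.0376
gripper_force: 8.8
w4 2146 ((389.4692687988281, 223.4916229248047), (116.01731872558594, 76.41102600097656), 31.583683013916016) z [0.0085 0.0172 0.019 ]
yaw now 31.43 pos [0.403  0.2112 0.1668] w 0.0378 t 8.4 F [ 0.3  0.  -1.1] | shift [0.448 0.17  2.795] turn -0.11 j6 -18.8
```

View pics/w4.png

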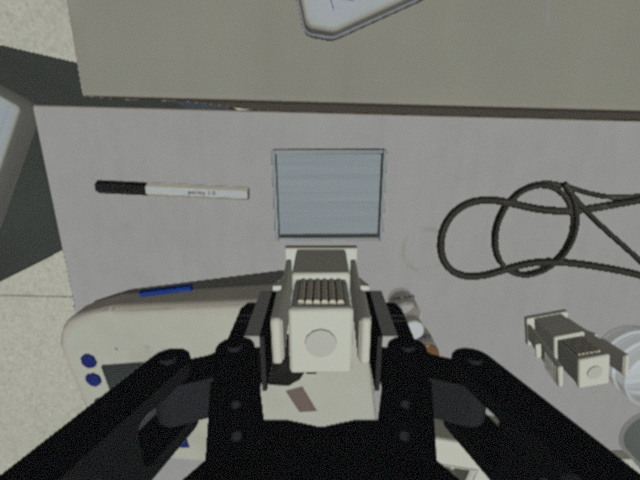

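The tray is at (330,193), empty, with the cartridge gripped straight at (320,310). I'll move over it and lower until the force shows contact.

```bash
python3 -m inch '[37.5,0.15,0.05,0,0, 37.5,0.35,0.12,0.2,-0.1, 37.5,0.45,0.17,0.6,-0.1, 37.5,0.45,0.17,1.1,-0.1, 37.5,0.45,0.17,1.6,-0.1, 37.5,0.45,0.17,2.1,-0.1, 37.5,0.45,0.17,2.5,-0.1, 37.5,0.45,0.17,2.6,-0.1, 37.5,0.45,0.17,2.6,-0.1, 37.5,0.45,0.17,2.6,-0.1]'
python3 f.py wrist w5 .3995 .23 .013 .022 .062 s
python3 -c "
from h import *
plan(.3995,.2300,.05,32)"
```

```text
time_s: 9.23
position: [0.3987, 0.2308, 0.0628]
tcp_rot: [[-0.53, 0.848, -0.0], [0.848, 0.53, 0.0], [0.0, -0.0, -1.0]]
ft_force: [-0.7, 0.3, -0.3]
gripper_width: 0.0376
gripper_force: 8.8
w5 2497 ((399.2029724121094, 230.07861328125), (92.7229232788086, 75.6239013671875), 31.721956253051758) z [0.0133 0.0174 0.0189]
yaw now 31.99 pos [0.3992 0.2309 0.0634] w 0.0379 t 9.28 F [-0.1 -0.4 -0.7] | shift [-0.022 -0.006  0.335] turn -0.0 j6 -16.8
```

Tray centre confirmed at (399,230). Now I'll inch down.

```bash
python3 -m inch '[37.5,0,0,0.07,0, 37.5,0,0,0.14,0, 37.5,0,0,0.2,0, 37.5,0,0,0.25,0, 37.5,0,0,0.28,0, 37.5,0,0,0.28,0, 37.5,0,0,0.28,0]'
python3 -m inch '[37.5,0,0,0.02,0, 37.5,0,0,0.04,0, 37.5,0,0,0.05,0, 37.5,0,0,0.05,0, 37.5,0,0,0.05,0]'
```

```text
time_s: 9.87
position: [0.3985, 0.2304, 0.0514]
tcp_rot: [[-0.53, 0.848, -0.0], [0.848, 0.53, -0.0], [0.0, -0.0, -1.0]]
ft_force: [-0.2, 1.2, -1.6]
gripper_width: 0.0376
gripper_force: 8.8
time_s: 10.28
position: [0.3985, 0.2305, 0.0495]
tcp_rot: [[-0.53, 0.848, -0.0], [0.848, 0.53, -0.0], [0.0, -0.0, -1.0]]
ft_force: [0.1, -0.4, -1.5]
gripper_width: 0.0375
gripper_force: 8.8
```

```bash
for i in 1 2; do python3 -m inch '[37.5,0,0,0.02,0, 37.5,0,0,0.03,0, 37.5,0,0,0.04,0, 37.5,0,0,0.04,0, 37.5,0,0,0.04,0]' | egrep 'posi|ft'; done
```

```text
position: [0.3985, 0.2304, 0.0478]
ft_force: [1.2, 0.6, -0.9]
position: [0.3989, 0.2306, 0.0468]
ft_force: [0.1, -1.0, 6.1]
```

Contact. I'll release slowly and go up.

```bash
python3 -m inch '[39,0,0,0,0, 41,0,0,0,0, 44,0,0,0,0, 47,0,0,0,0, 50,0,0,0,0, 53,0,0,0,0, 57,0,0,0,0, 61,0,0,0,0, 66,0,0,0,0, 66,0,0,0,0]' | egrep 'posi|ft|grip'
python3 -m inch '[66,0,0,-0.2,0, 66,0,0,-0.5,0, 66,0,0,-0.9,0, 66,0,0,-1.5,0, 66,0,0,-2.1,0, 66,0,0,-2.7,0, 66,0,0,-3.2,0, 66,0,0,-3.5,0, 66,0,0,-3.5,0, 66,0,0,-3.5,0]' | egrep 'posi|ft|grip'
python3 f.py wrist w6 .3995 .23 .06 .085 .045 s
python3 -c "
from h import *
plan(.645,.229,.13,43.2)"
```

```text
position: [0.3987, 0.2305, 0.0464]
ft_force: [-0.2, -0.4, 0.8]
gripper_width: 0.0658
gripper_force: 0.0
position: [0.3989, 0.2306, 0.1871]
ft_force: [0.5, 0.5, 0.1]
gripper_width: 0.0657
gripper_force: 0.0
w6 1750 ((397.9249267578125, 230.5215606689453), (55.054893493652344, 28.05352783203125), 32.9692497253418) z [0.0614 0.0745 0.0765]
yaw now 31.98 pos [0.3982 0.2304 0.186 ] w 0.0662 t 12.83 F [0.6 0.4 0.3] | shift [-3.297  5.216  1.4  ] turn -2.24 j6 -16.8
```

View pics/w6.png

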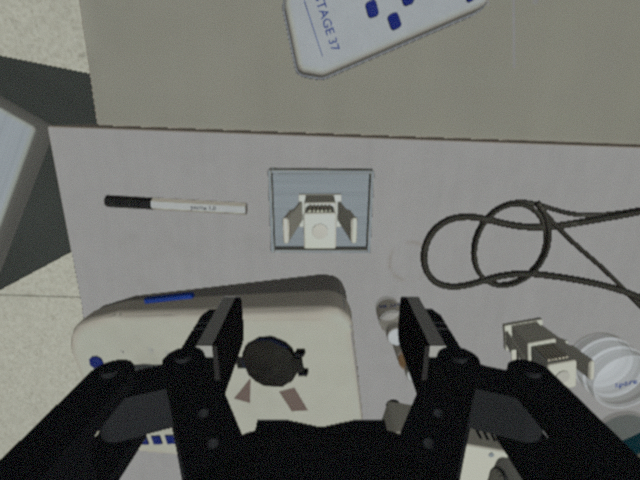

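The spent cartridge stands upright in the tray at (320,225). On to the fresh one at z about 0.18, then down.

```bash
python3 -m inch '[66,-0.2,0.3,0,-0.1, 66,-0.5,0.8,0,-0.3, 66,-0.9,1.4,0,-0.6, 66,-1.3,2.1,0,-0.9, 66,-1.75,2.8,0,-1.2, 66,-2.2,3.5,0,-1.5, 66,-2.6,4.1,0,-1.8, 66,-2.95,4.65,0,-2, 66,-3.2,5.05,0,-2.2, 66,-3.3,5.22,0.1,-2.24]' >/dev/null
python3 -m inch '[66,0,0,0.3,0, 66,0,0,0.8,0, 66,0,0,1.2,0, 66,0,0,1.5,0, 66,0,0,1.6,0, 66,0,0,1.6,0, 66,0,0,1.6,0, 66,0,0,1.6,0]' | egrep 'posi|ft|grip'
python3 f.py wrist w7 .645 .229 .063 .078 .045 s
python3 f.py wrist w7 .645 .229 .068 .078 .045
python3 -c "
from h import *
plan(.645,.229,.044,43.2)"
```

```text
position: [0.6461, 0.2293, 0.1196]
ft_force: [0.4, 0.7, -0.2]
gripper_width: 0.066
gripper_force: 0.0
w7 2714 ((644.906494140625, 229.2664031982422), (55.02045822143555, 28.539846420288086), 44.0857048034668) z [0.064  0.0716 0.0735]
w7 2442 ((645.1244506835938, 229.0338897705078), (55.012027740478516, 27.91040802001953), 44.17916488647461) z [0.0691 0.0717 0.0735]
yaw now 43.18 pos [0.6463 0.2293 0.1198] w 0.0662 t 14.38 F [0.9 0.2 0.8] | shift [ 0.02  -0.032  1.894] turn -0.0 j6 -33.5
```

View pics/w7.png

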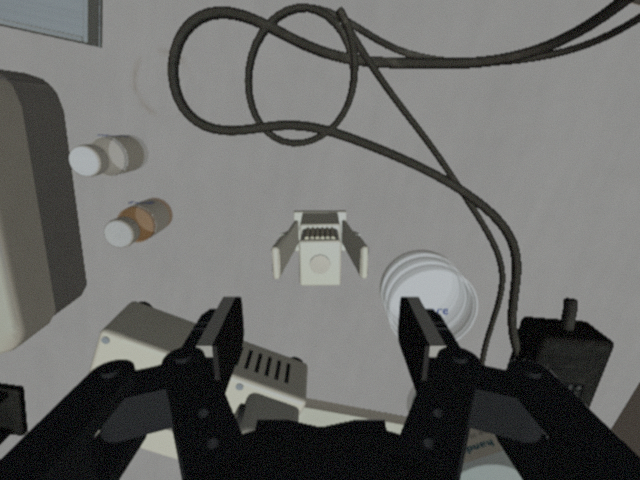

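The fresh cartridge is at (320,245) between the fingers (mid 320), with the dishes clear of the finger band. I'll descend and pinch as before, raising slightly to follow the pads' swing.

```bash
python3 -m inch '[66,0.02,-0.03,0.3,-0.05, 66,0.02,-0.03,0.7,-0.1, 66,0.02,-0.03,1.1,-0.1, 66,0.02,-0.03,1.5,-0.1, 66,0.02,-0.03,1.75,-0.1, 66,0.02,-0.03,1.88,-0.1, 62,0.02,-0.03,1.89,-0.1, 58,0.02,-0.03,1.89,-0.1, 55,0.02,-0.03,1.89,-0.1, 55,0.02,-0.03,1.89,-0.1]' | egrep 'posi|ft|grip'
python3 -m inch '[53,0,0,0,0, 51,0,0,-0.01,0, 49,0,0,-0.02,0, 47.5,0,0,-0.03,0, 46,0,0,-0.04,0, 44.5,0,0,-0.05,0, 43,0,0,-0.06,0, 43,0,0,-0.06,0]' | egrep 'posi|ft|grip'
python3 -m inch '[42,0,0,-0.01,0, 41,0,0,-0.015,0, 40,0,0,-0.02,0, 39,0,0,-0.025,0, 38,0,0,-0.03,0, 37.5,0,0,-0.03,0, 37.5,0,0,-0.03,0]' | egrep 'posi|ft|grip'
```

```text
position: [0.6449, 0.229, 0.0438]
ft_force: [0.6, -0.4, -0.2]
gripper_width: 0.0553
gripper_force: 1.5
position: [0.6443, 0.2288, 0.0453]
ft_force: [0.1, -0.5, 3.2]
gripper_width: 0.0431
gripper_force: 4.5
position: [0.6439, 0.2288, 0.0461]
ft_force: [1.1, 0.1, 1.2]
gripper_width: 0.0377
gripper_force: 8.4
```

```bash
python3 -m inch '[37,0,0,-0.1,0, 37,0,0,-0.3,0, 37,0,0,-0.7,0, 37,0,0,-1.2,0, 37,0,0,-1.8,0, 37,0,0,-2.4,0, 37,0,0,-2.8,0, 37,0,0,-3,0, 37,0,0,-3,0, 37,0,0,-3,0]' | egrep 'posi|ft|grip'
python3 -c "
from h import *
plan(.6323,.0585,.165,19.4)"
```

```text
position: [0.6439, 0.2288, 0.1661]
ft_force: [0.9, 0.1, -2.0]
gripper_width: 0.0372
gripper_force: 8.6
yaw now 43.68 pos [0.6439 0.2288 0.1661] w 0.0372 t 17.3 F [ 0.9  0.1 -2. ] | shift [-2.879 -3.15   0.028] turn 4.86 j6 -34.0
```

```bash
python3 -m inch '[37,-0.3,-0.35,0,0.5, 37,-0.8,-0.9,0,1.3, 37,-1.4,-1.5,0,2.2, 37,-1.9,-2.1,0,3.1, 37,-2.4,-2.65,0,3.9, 37,-2.75,-3,0,4.5, 37,-2.88,-3.15,0,4.86, 37,-2.88,-3.15,0,4.86, 37,-2.88,-3.15,0,4.86, 37,-2.88,-3.15,0,4.86]' | egrep 'posi|ft|grip'
python3 - <<'E'
from h import *
snap('wrist','w8'); W=pts(load('w8')); P=W.reshape(-1,3)
a=np.radians(19.5); A=np.array([[np.cos(a),np.sin(a)],[-np.sin(a),np.cos(a)]])
l=(P[:,:2]-[.632,.0585])@A.T
b=(P[:,2]<.043)&(P[:,2]>0)&(abs(l[:,0])<.035)&(abs(l[:,1])<.03); print(b.sum(), (np.percentile(l[b],[1,99],axis=0)*1000).round(1))
plan(.632,.0586,.112,19.4)
E
```

```text
position: [0.6322, 0.0598, 0.1656]
ft_force: [-0.6, 0.2, -1.8]
gripper_width: 0.037
gripper_force: 8.6
2095 [[-25.  -17.3]
 [ 25.4   7.4]]
yaw now 19.52 pos [0.6323 0.06   0.1658] w 0.0373 t 18.18 F [ 0.1  0.1 -1.4] | shift [-0.032 -0.018  1.344] turn 0.02 j6 -24.8
```

View pics/w8.png

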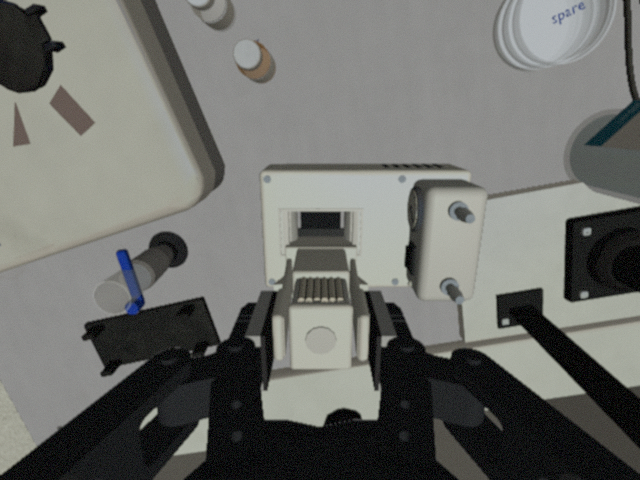

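The empty well is at (320,225), centred at pump x ≈ 0 by depth, and the cartridge hangs straight at column 321. Lowering in stages.

```bash
python3 -m inch '[37,-0.02,-0.02,0.3,0, 37,-0.03,-0.02,0.8,0, 37,-0.03,-0.02,1.2,0, 37,-0.03,-0.02,1.5,0, 37,-0.03,-0.02,1.6,0, 37,-0.03,-0.02,1.6,0, 37,-0.03,-0.02,1.6,0]' | egrep 'posi|ft|grip'
python3 -c "
from h import *
plan(.632,.0586,.096,19.4)"
```

```text
position: [0.6324, 0.0574, 0.1024]
ft_force: [0.4, 0.2, -0.5]
gripper_width: 0.0376
gripper_force: 8.6
yaw now 19.41 pos [0.6324 0.0574 0.1024] w 0.0376 t 18.77 F [ 0.4  0.2 -0.5] | shift [0.032 0.    0.16 ] turn 0.0 j6 -24.9
```

```bash
python3 -m inch '[36.5,0.02,0,0.1,0, 36.5,0.02,0,0.2,0, 36.5,0.02,0,0.3,0, 36.5,0.02,0,0.4,0, 36.5,0.02,0,0.45,0, 36.5,0.02,0,0.45,0]' | egrep 'posi|ft|grip'
python3 -m inch '[36.5,0,0,0.08,0, 36.5,0,0,0.16,0, 36.5,0,0,0.24,0, 36.5,0,0,0.3,0, 36.5,0,0,0.3,0, 36.5,0,0,0.3,0]' | egrep 'posi|ft|grip'
```

```text
position: [0.6314, 0.0579, 0.0835]
ft_force: [-0.0, 0.2, -0.6]
gripper_width: 0.0366
gripper_force: 11.1
position: [0.6318, 0.0579, 0.072]
ft_force: [-1.1, -0.2, -1.4]
gripper_width: 0.0366
gripper_force: 11.1
```

```bash
python3 -m inch '[36.5,0,0,0.08,0, 36.5,0,0,0.16,0, 36.5,0,0,0.2,0, 36.5,0,0,0.25,0, 36.5,0,0,0.28,0, 36.5,0,0,0.28,0]' | egrep 'posi|ft|grip'
python3 -m inch '[36.5,0,0,0.03,0, 36.5,0,0,0.06,0, 36.5,0,0,0.08,0, 36.5,0,0,0.08,0, 36.5,0,0,0.08,0]' | egrep 'posi|ft|grip'
```

```text
position: [0.6317, 0.0579, 0.0606]
ft_force: [-0.1, 0.1, -1.6]
gripper_width: 0.0368
gripper_force: 11.1
position: [0.6323, 0.0578, 0.0584]
ft_force: [-0.2, 0.2, 3.1]
gripper_width: 0.0365
gripper_force: 11.3
```

```bash
python3 -m inch '[36,0,0,0.02,0, 36,0,0,0.04,0, 36,0,0,0.06,0, 36,0,0,0.075,0, 36,0,0,0.075,0, 36,0,0,0.075,0]' | egrep 'posi|ft|grip'
```

```text
position: [0.6324, 0.0578, 0.0553]
ft_force: [-1.4, 0.1, 4.9]
gripper_width: 0.0361
gripper_force: 15.9
```

```bash
python3 -m inch '[36,0,0,0.01,0, 36,0,0,0.02,0, 36,0,0,0.03,0, 36,0,0,0.03,0, 36,0,0,0.03,0]' | egrep 'posi|ft|grip'; python3 -m inch '[36,0,0,0,0, 36,0,0,0,0]' | egrep 'posi|ft|grip'
```

```text
position: [0.6324, 0.0578, 0.0543]
ft_force: [-1.3, -0.0, 6.5]
gripper_width: 0.0365
gripper_force: 16.0
position: [0.6324, 0.0578, 0.0543]
ft_force: [-1.1, -0.3, 6.5]
gripper_width: 0.0363
gripper_force: 16.0
```

Pressed close to the hard stop. I'll release while following the pads' upward swing with the tool.

```bash
python3 -m inch '[40,0,0,0.02,0, 44,0,0,0.035,0, 48,0,0,0.05,0, 53,0,0,0.05,0, 58,0,0,0.03,0, 64,0,0,0,0, 64,0,0,0,0]' | egrep 'posi|ft|grip'
python3 -m inch '[64,0,0,-0.2,0, 64,0,0,-0.5,0, 64,0,0,-0.8,0, 64,0,0,-1.2,0, 64,0,0,-1.6,0, 64,0,0,-1.8,0, 64,0,0,-1.8,0, 64,0,0,-1.8,0, 64,0,0,-1.8,0]' | egrep 'posi|ft|grip'
python3 f.py wrist w9 .632 .0585 .065 .1 .035 s
python3 - <<'E'
from h import *
for f in ('w3','w9'):
    z=load(f); P=pts(z).reshape(-1,3); l=(P[:,:2]-[.632,.0585])
    b=(np.hypot(*l.T)<.009); print(f,np.percentile(P[b,2],[20,50,80]).round(4))
    P2=P[(np.hypot(l[:,0]-.03*0.943*1.45,l[:,1]-.03*.333*1.45)<.008)]; print('deck',np.median(P2[:,2]).round(4))
E
```

```text
position: [0.6316, 0.0579, 0.0534]
ft_force: [-0.3, -0.1, -0.7]
gripper_width: 0.0642
gripper_force: 0.0
position: [0.6314, 0.0579, 0.1251]
ft_force: [-0.3, 0.3, 0.4]
gripper_width: 0.0639
gripper_force: 0.0
w9 3238 ((631.9110107421875, 57.29372024536133), (55.30579376220703, 28.70227813720703), 18.232467651367188) z [0.0665 0.0817 0.0837]
w3 [0.0825 0.1665 0.1754]
deck 0.1461
w9 [0.082  0.0828 0.0838]
deck 0.1851
```

View pics/w9.png

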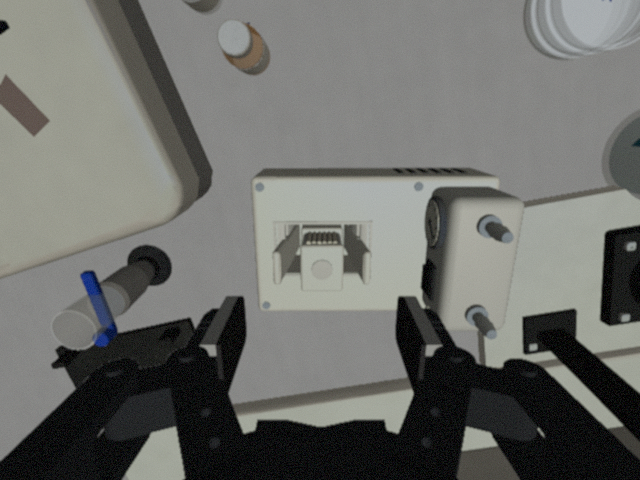

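The wrist view shows the fresh cartridge in the well at (322,255), with both pads spread (275–371). Its height (81.7 mm against the spent one's 81.9) and span (55.3 against 55.4) match a latched cartridge. I'll check the two sides separately against the earlier pictures.

```bash
python3 - <<'E'
from h import *
a=np.radians(19.45); A=np.array([[np.cos(a),np.sin(a)],[-np.sin(a),np.cos(a)]])
snap('top','t9'); snap('scene','s9')
for f in ('w2','w3','w9','top0','t9','scene0','s9'):
    z=load(f); P=pts(z).reshape(-1,3); l=((P[:,:2]-[.632,.0585])@A.T*1000)
    m=(abs(l[:,0])<35)&(abs(l[:,1])<16)&(P[:,2]>.074)&(P[:,2]<.09); q=l[m]; Z=P[m,2]*1000
    c=abs(q[:,0])<9
    if m.sum()<20: print(f,'few'); continue
    n=q[abs(q[:,0])<16,0]
    print(f,m.sum(),'outer',np.percentile(q[:,0],[1,99]).round(1),'neck',np.percentile(n,[2,98]).round(1),'z neck',np.median(Z[c]).round(2),'z -pad',np.percentile(Z[q[:,0]<-20],90).round(2),'z +pad',np.percentile(Z[q[:,0]>20],90).round(2))
E
```

```text
w2 1538 outer [-26.9  27. ] neck [-11.1  11.6] z neck 82.28 z -pad 82.16 z +pad 82.08
w3 3990 outer [-26.8  26.9] neck [-11.3  11.4] z neck 82.24 z -pad 81.99 z +pad 81.97
w9 2791 outer [-27.3  26.4] neck [-11.8  10.9] z neck 82.26 z -pad 82.0 z +pad 81.99
top0 261 outer [-27.6  26.8] neck [-12.1  11.5] z neck 79.99 z -pad 79.33 z +pad 79.57
t9 few
scene0 256 outer [-28.5  26.2] neck [-13.   10.3] z neck 80.32 z -pad 79.87 z +pad 80.11
s9 259 outer [-29.2  24.8] neck [-13.5   9.2] z neck 80.59 z -pad 79.92 z +pad 79.94
```

Both tabs stand 15.5 mm out from the neck and the height is unchanged (82.3 mm), the same as the latched spent cartridge. I'll raise the arm clear and hand in.

```bash
python3 -m inch '[64,0,0,-0.3,0, 64,0,0,-0.8,0, 64,0,0,-1.3,0, 64,0,0,-1.6,0, 64,0,0,-1.6,0, 64,0,0,-1.6,0]' | egrep 'time|posi|ft'
python3 -c "
from rig import ctrl
print(ctrl.finish_job())"
```

```text
time_s: 23.75
position: [0.6324, 0.0578, 0.1905]
ft_force: [-1.1, 0.2, 0.2]
the job is handed in; nothing more can be done
None
```

The job is handed in at 23.8 s: the spent cartridge stands in the tray, and the fresh one sits in the well at the same height and tab spread as the latched spent one had.

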